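# Turn over a printed cover plate with the print spatula

## Robot

A 6-joint arm with a two-finger parallel gripper is mounted at the origin on the work surface. World frame = base frame: x ahead of the robot, y to its left, z up, the work surface at z = 0. Lengths are in m, angles in rad, forces in N, time in s.
With the tool pointing down it reaches from about 0.375 to 0.9 m from the base axis. Payload 3.1 kg.
Tool frame: the origin (TCP) lies at the very end of the fingers, on their centre line; the grasp point (between the pads) lies 19 mm behind it (manip.grasp_offset is the distance from the TCP to the grasp point, in m); x points along the fingers, z is the direction in which the jaws open and shut, and the axes are right-handed (so a half turn about x gives the same grasp; the last joint's range is limited). The gripper opens to 85 mm and grips with 20 to 120 N. Pads are 22 mm wide; open, the fingers measure 114 mm over their backs; the gripper's body (76 mm by 85 mm) begins 54 mm behind the grasp point. The pads swing forward as they close: fully open they stand 13 mm farther back than shut.
Start: joints at [1.073, 0.527, 1.433, -0, 1.181, -0.178], TCP at [0.196, 0.593, 0.231] pointing down, gripper open.
Joint ranges: [-3.08, 3.08], [-0.75, 2.2], [0.22, 2.44], [-1.43, 4.57], [0, 2.65], [-2.85, 2.85]. Speed limits (rad/s): [2.79, 2.79, 3.14, 3.14, 3.14, 3.14].

## Interface

Orientations are given as a unit quaternion [x, y, z, w].
In Python, from station import manip gives the robot as it stands.
- The arm moves only by the tool send_rows, never from a script. Its argument "steps" is a list that holds one entry, the list of rows, each a list of 5 numbers: the closure, from 0 (fully open) to 1 (shut), then the shift along the world's x, y, z in m, then the turn about the world's z in rad. A call has 1 to 8 rows; each row is the pose to reach, as a shift and turn from the pose commanded when the call began; what a row does not reach only later rows make up. A row lasts 1/8 s, in which the tool goes at most 62.5 mm and 10.7 degrees, less where a joint would pass 70% of its speed; a pose out of reach is approached as far as the arm can. A call with a gripper value outside its range is refused whole. The fingers move at their own pace and stop on an object; "grip_force" is the grip in N (left out, the last holds). Time passes only in rows, so rows that repeat a pose let the fingers close. It gives the time, the measured TCP pose, the force and the opening at its end, in the units of the state.
- manip.sense(): the state, without advancing time (a new reading comes with each control period).
- manip.snapshot(name): name is "scene" or "top" or "wrist"; returns the picture (400x640x3 uint8, red, green, blue); there is no depth.
- manip.camera_params(name): a dict with "fx", "fy", "cx", "cy" (pixels), "T" (4x4, takes a point from camera to world coordinates); the wrist camera has in their place "tool_from_camera" (4x4, takes a point from camera to tool coordinates, whose origin is the TCP and whose axes are the tool frame's). Camera axes: x right, y down, z forward; pixel columns grow to the right and rows downward; lengths in m; the calibration is good to about 2 mm. A picture is of the moment at which its call begins: read the wrist's pose just before it. camera_params takes no time and is no camera call.
- manip.sign_off(): hands the job in, once; it reports no verdict.
The state is a dict: "t": time; "q": joint angles; "qd": joint speeds; "tau": joint torques, N m; "tcp_pos": TCP position; "tool_rot": TCP orientation; "force": force on the tool from outside, world axes, zero at the start; "ft_torque": the same for the moment, N m; "finger_gap": opening from 0.0 (shut) to 1.0 (fully open).
Only numpy, scipy, OpenCV 4.12 (cv2) and the standard library are available. Lean on these libraries where they do the work, as an engineer would, in place of code of your own. Each camera call takes 0.05 s, during which the arm holds its last target.

## Task

Use the spatula to turn the white printed plate over on the sprung print bed, so that the face with the hole marks lies flat on the bed: slide the blade under it against the stop bar and turn it over low down, not lifted up and dropped. Be gentle: feel for the bed and never press on it with more than about 5 N (half a kilo), do not ram the plate, and never touch the plate with the gripper. Then put the spatula back into its rest, let go, and leave the other things alone.

Things in the scene. Friction and masses are not known exactly. Their poses are not given: they have to be found in the camera images.
- base: grey base of the print bed, 210 (its x) by 250 by 12 mm, fixed on the board; origin: centre of its underside. Four springs on it carry the bed, which only sinks straight down, about 1 mm for each 12 N; how high it stands at rest differs by up to 0.5 mm from run to run
- bed: flat dark steel print bed, 190 mm (its x) by 230 mm (its y), 6 mm thick, top about 42 mm above the board. Origin: centre of its top face; z up; x runs to the stop bar, a raised aluminium bar along y, 14 mm high, 12 mm wide, 210 mm long, its inner face at x = 81 mm. The other three sides are open
- plate: white printed cover plate, a loose square tile 70 x 70 x 9 mm, about 50 g, all edges chamfered 2 mm at 45 degrees on both faces. Origin: centre of the plain face, which lies on the bed at the start; z through the plate to the face with round hole marks; x, y along its sides. Starts on the -y half of the bed, 8 to 26 mm short of the stop bar, x along the bed's x within 7 degrees
- plate_center (a point): centre of the plate, half-way through its thickness; axes as the plate's
- spatula: loose spatula, 190 g: the handle, and a steel blade in front of and below it. Origin: centre of the blade's underside were the blade parallel to the handle; x from the handle out of the blade's front edge, z up. Blade: x = -34 to 34 mm, 52 wide (48 at its rear), 2.5 mm thick, front 28 mm thinning to a 1.2 mm edge; a 9 mm neck joins its rear to the handle's front end (x = -56 mm)
- grip (a point): middle of the handle, on its axis: 111 mm behind (-x) and 50 mm above the spatula's origin; axes as the spatula's. Handle: straight, black, octagonal, 22 mm across each pair of its 9 mm flats (level, upright and at 45 degrees), 110 mm long, along x. The blade sits on a stiff clamped pivot at its rear and points up to 5.7 degrees up or down from the handle's line, differently each time and not reported: its front edge can be 7 mm higher or lower than the pose says
- rest: fixed grey tool rest on the board, 130 (x) by 70 mm; origin: centre of its underside, x along the handle it carries. Two uprights 10 mm thick at x = -50 and 50 mm have notches open upwards, flaring from 25 mm at the floor to 54 mm; the floor is 59 mm above the board. The handle lies in them, its middle over the rest's origin, its axis 70 mm above the board, blade free in the air
- battery: blue battery pack, 70 by 38 by 20 mm, bystander; origin at the centre of its underside
- servo: small black servo motor, 55 by 20 by 43 mm, bystander; origin at the centre of its underside
- bracket: red printed angle bracket, 40 by 50 by 42 mm, bystander; origin at the centre of its underside
- board: the fixed brown fibreboard that covers the work area, 620 by 1240 mm, 6 mm thick; origin: centre of its underside

How it is judged:
On the way, in this order (a step that is already met when the one before it is completed fails the run):
1. the plate is tipped up on the spatula (angle between plate's own z axis and vertical between 0.5 and 1.6 rad and contact force between spatula and plate above 0.05 N and distance of spatula from where it was at the start of the episode above 0.05 m), for 0.05 s.
2. the plate lies turned over, flat on the bed (angle between plate's own z axis and vertical above 3 rad and x of plate_center in the frame of bed between -0.095 and 0.081 m and y of plate_center in the frame of bed between -0.115 and 0.115 m and z of plate_center in the frame of bed between 0.001 and 0.009 m), for 0.2 s.
At the end, for the whole second after the job is handed in: The plate lies at rest on the bed, turned over (within 8 degrees of flat, centre within the bed's outline, short of the stop bar), free of the spatula. The spatula is at rest with its handle in both notches of the rest, along it within 7 degrees, nothing pressing on the bed but the plate (all of step 2 and linear speed of each of plate, spatula below 0.01 m/s and contact force between plate and spatula below 0.02 N and contact force between plate and bed above 0.1 N and contact force between spatula and bed below 0.02 N and contact force between spatula and rest above 0.3 N and distance between grip and rest below 0.085 m and z of grip in the frame of rest above 0.066 m and angle between the x axis of spatula and the x axis of rest, either way round below 0.12 rad); the robot touches nothing.
It fails at once if the spatula presses on the bed or its stop bar with more than 6 N (contact force between spatula and bed above 6 N).
It fails at once if the spatula pushes on the plate with more than 12 N (contact force between spatula and plate above 12 N).
It fails at once if the gripper or arm touches the plate, or leans on the bed with more than 5 N (contact force between any of the fingers, the arm and plate above 0.2 N or contact force between any of the fingers, the arm and bed above 5 N).
It fails at once if the plate's centre is raised more than 90 mm above the bed (z of plate_center in the frame of bed above 0.09 m).
It fails at once if a bystander is moved by more than 20 mm (distance of any of battery, servo, bracket from where it was at the start of the episode above 0.02 m).
It also fails if it takes over 70 s, if anything falls off the work surface, if the arm or the gripper's body presses on something with over 40 N, if the wrist force passes 120 N, or if a joint passes its speed limit or range.

## Working session

There is one attempt and no reset: what is moved stays moved. The work goes in short steps, Python scripts to look and compute and a tool call to move; the robot and the scene stay as the last step left them, time stands still between calls to the robot, and variables do not carry over. Pictures are saved under pics/ and viewed, and the job is handed in when it is done.

Besides the shell and the picture viewer there is one more tool, called as a command line: name --argument value ..., lists and objects as JSON in quotes. send_rows: Moves the arm, as the interface text tells. Its arguments: {"type":"object","properties":{"steps":{"type":"array","items":{"type":"array","items":{"type":"array","items":{"type":"number"}}}},"grip_force":{"type":"number"}},"required":["steps"]}

```bash
ls -la; mkdir -p pics
cat > h.py <<'E'
import numpy as np, cv2, json
from station import manip
def snap(c,n):
    s=manip.sense() 
    im=manip.snapshot(c); cv2.imwrite(f'pics/{n}.png',im[:,:,::-1]); return s,im
E
python3 - <<'E'
from h import *
print(manip.sense())
for c in ['scene','top','wrist']:
    print(c,{k:np.round(v,4).tolist() for k,v in manip.camera_params(c).items()})
    snap(c,c+'0')
E
```

```text
total 12
drwxr-xr-x  3 agent agent 4096 Dec  6 23:41 .
drwxr-xr-x 23 root  root  4096 Dec  6 23:41 ..
drwxr-xr-x  2 agent agent 4096 Dec  6 23:41 pics
{'t': 0.0, 'q': array([ 1.07352183e+00,  5.28449952e-01,  1.43390242e+00,  1.22492037e-05,
        1.18143929e+00, -1.78508380e-01]), 'qd': array([-0.00023335, -0.00109122, -0.00049159,  0.00192189,  0.00079772,
        0.00074716]), 'tau': array([ 4.76969799e-04, -4.42352128e+01, -1.78023148e+01, -2.55576397e-04,
        8.37989501e-03,  3.13217484e-06]), 'tcp_pos': array([0.19549356, 0.59287419, 0.23034357]), 'tool_rot': array([-0.41463936,  0.57372051,  0.41397373,  0.57231523]), 'force': array([ 0.20892429, -0.4616046 , -1.36131462]), 'ft_torque': array([0.06127645, 0.04188496, 0.02077428]), 'finger_gap': 1.0012572551831882}
scene {'fx': 372.9013, 'fy': 372.9013, 'cx': 321.9189, 'cy': 201.6912, 'T': [[-0.2382, 0.6845, -0.6891, 1.2617], [0.9712, 0.166, -0.1709, 0.1937], [-0.0026, -0.7099, -0.7043, 0.7878], [0.0, 0.0, 0.0, 1.0]]}
top {'fx': 421.063, 'fy': 421.063, 'cx': 325.0114, 'cy': 199.3073, 'T': [[0.0104, -0.9969, 0.0776, 0.5134], [-0.9999, -0.0112, -0.01, 0.0465], [0.0108, -0.0774, -0.9969, 0.9475], [0.0, 0.0, 0.0, 1.0]]}
wrist {'fx': 354.2183, 'fy': 354.2183, 'cx': 320.675, 'cy': 198.61, 'tool_from_camera': [[0.001, -0.2916, 0.9565, -0.1434], [-0.0009, -0.9565, -0.2916, 0.0747], [1.0, -0.0006, -0.0012, -0.0001], [0.0, 0.0, 0.0, 1.0]]}
```

View pics/top0.png

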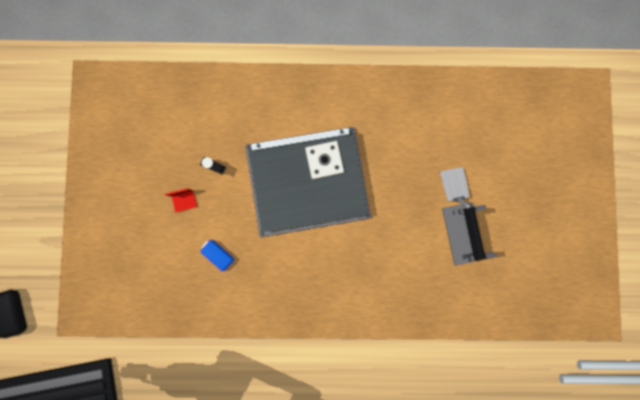

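View pics/scene0.png

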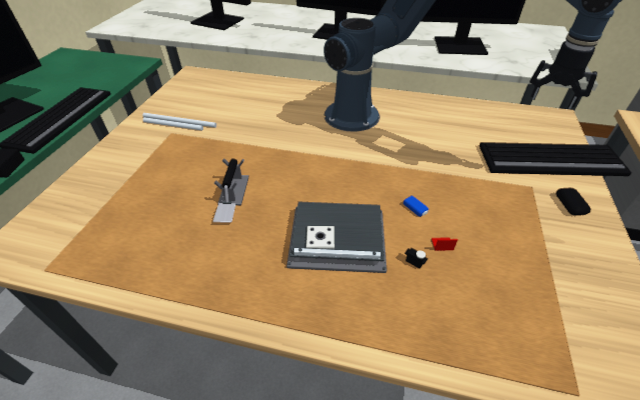

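View pics/wrist0.png

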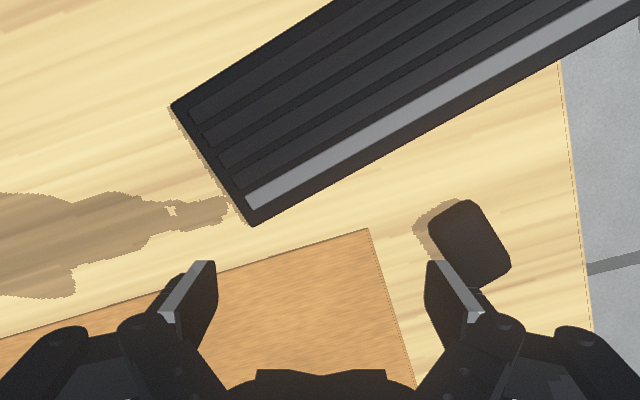

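Run:
```python
import cv2,numpy as np
im=cv2.imread('pics/top0.png')
a=cv2.resize(im[115:245,235:385],None,fx=5,fy=5,interpolation=cv2.INTER_CUBIC)[:600];cv2.imwrite('pics/t_bed.png',a)
b=cv2.resize(im[160:275,425:505],None,fx=5,fy=5,interpolation=cv2.INTER_CUBIC);cv2.imwrite('pics/t_rest.png',b)
s=cv2.imread('pics/scene0.png')
c=cv2.resize(s[150:232,195:265],None,fx=7,fy=7,interpolation=cv2.INTER_CUBIC);cv2.imwrite('pics/s_rest.png',c)
```

```text
(no output)
```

View pics/t_bed.png

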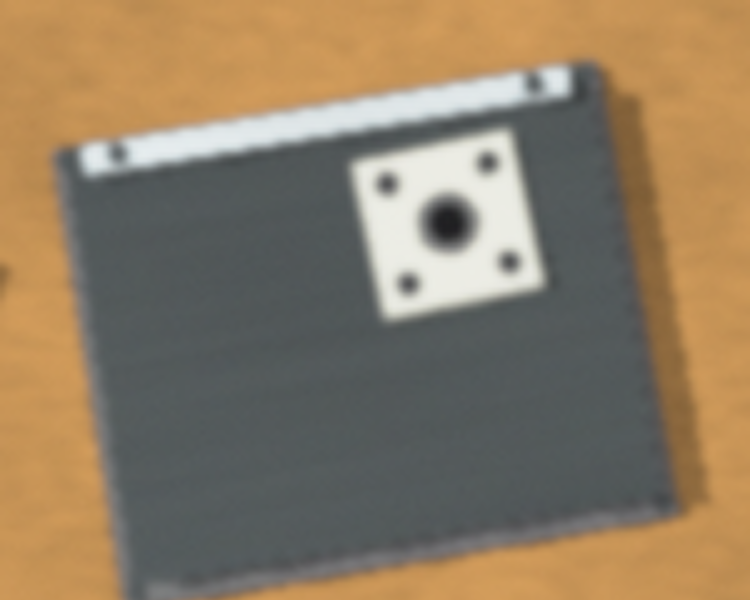

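View pics/t_rest.png

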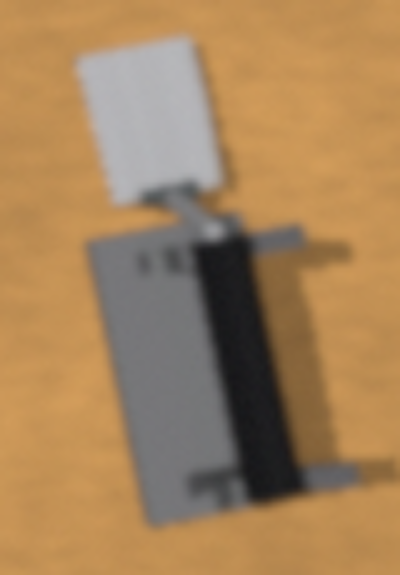

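View pics/s_rest.png

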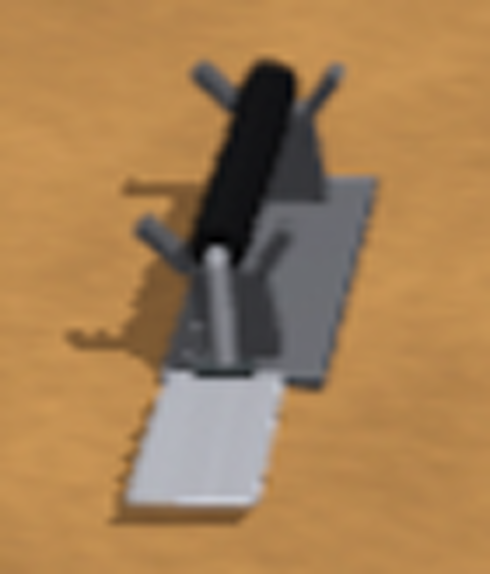

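```bash
cat >> h.py <<'E'
CP={c:manip.camera_params(c) for c in ['scene','top','wrist']}
def ray(c,uv,T=None):
    p=CP[c]; T=p['T'] if T is None else T
    d=T[:3,:3]@np.array([(uv[0]-p['cx'])/p['fx'],(uv[1]-p['cy'])/p['fy'],1.]); return T[:3,3],d
def atz(c,uv,z,T=None):
    o,d=ray(c,uv,T); return o+d*(z-o[2])/d[2]
def tri(obs):
    A=np.zeros((3,3));b=np.zeros(3);R=[]
    for o,d in obs:
        d=d/np.linalg.norm(d);P=np.eye(3)-np.outer(d,d);A+=P;b+=P@o
    x=np.linalg.solve(A,b)
    return x,[np.linalg.norm((np.eye(3)-np.outer(d,d)/(d@d))@(x-o)) for o,d in obs]
def proj(c,X,T=None):
    p=CP[c]; T=p['T'] if T is None else T
    v=T[:3,:3].T@(np.asarray(X)-T[:3,3]); return np.array([p['fx']*v[0]/v[2]+p['cx'],p['fy']*v[1]/v[2]+p['cy']])
E
python3 - <<'E'
from h import *
B=lambda u,v:(235+u/5-.4,115+v/5-.4)
R=lambda u,v:(425+u/5-.4,160+v/5-.4)
S=lambda u,v:(195+u/7-.43,150+v/7-.43)
pr=lambda n,x:print(n,np.round(np.asarray(x)*1000,1))
L=atz('top',B(85,178),.062);Q=atz('top',B(573,100),.062);pr('bar in',[L,Q]);print(np.linalg.norm(L-Q))
y=(L-Q)/np.linalg.norm(L-Q);yaw=np.arctan2(-y[0],y[1]);print('bed yaw',np.degrees(yaw))
L2=atz('top',B(78,150),.062);Q2=atz('top',B(570,68),.062);pr('out',[L2,Q2])
x=np.array([np.cos(yaw),np.sin(yaw),0])
org=(L+Q)/2-.081*x;pr('bedorg',org)
C=[atz('top',B(*p),.057) for p in [(350,160),(512,128),(546,288),(385,322)]];pr('plate',C)
print([np.linalg.norm(C[i]-C[(i+1)%4]).round(4) for i in range(4)])
pc=np.mean(C,0);pr('pc',pc);rel=pc-org;pr('plate in bed',[rel@x,rel@y])
e=C[0]-C[3]+C[1]-C[2];print('plate yaw',np.degrees(np.arctan2(e[1],e[0])))
F=atz('top',R(222,240),.076);K=atz('top',R(275,497),.076);pr('handle',[F,K]);print(np.linalg.norm(F-K));h=F-K;print('handle yaw',np.degrees(np.arctan2(h[1],h[0])));pr('grip',(F+K)/2)
for a,b in [((80,58),(127,503)),((190,37),(262,500)),((117,203),(165,375)),((222,187),(285,378))]:
    X,r=tri([ray('top',R(*a)),ray('scene',S(*b))]);pr('blade',X);print(np.round(r,4))
E
```

```text
bar in [[685.2 194.7  62. ]
 [721.5 -12.6  62. ]]
0.2104645357994304
bed yaw 9.939626802252219
out [[697.2 198.   62. ]
 [735.4 -11.2  62. ]]
bedorg [623.6  77.1  62. ]
plate [[695.4  82.5  57. ]
 [710.1  13.2  57. ]
 [641.1  -1.9  57. ]
 [625.7  66.6  57. ]]
[np.float64(0.0708), np.float64(0.0707), np.float64(0.0702), np.float64(0.0714)]
pc [668.1  40.1  57. ]
plate in bed [ 37.5 -44.1]
plate yaw 12.581967118072601
handle [[ 567.2 -262.    76. ]
 [ 461.3 -282.2   76. ]]
0.1078234689517606
handle yaw 10.806545752911157
grip [ 514.3 -272.1   76. ]
blade [ 658.8 -241.6   23.4]
[0.0232 0.0232]
blade [ 652.8 -237.7   34.4]
[0.0254 0.0254]
blade [ 593.4 -255.6   27.6]
[0.0227 0.0227]
blade [ 587.9 -253.2   34.5]
[0.0229 0.0229]
```

Run:
```python
from h import *
R=lambda u,v:(425+u/5-.4,160+v/5-.4)
S=lambda u,v:(195+u/7-.43,150+v/7-.43)
pr=lambda n,x:print(n,np.round(np.asarray(x)*1000,1))
for a,b in [((80,58),(262,500)),((190,37),(127,503)),((117,203),(285,378)),((222,187),(165,375))]:
    X,r=tri([ray('top',R(*a)),ray('scene',S(*b))]);pr('blade',X);print(np.round(r,4))
    for z in(.02,.0285,.035):pr(z,atz('top',R(*a),z))
```

```text
blade [ 649.6 -215.5   27.5]
[0.002 0.002]
0.02 [ 651.2 -219.6   20. ]
0.0285 [ 650.  -217.2   28.5]
0.035 [ 649.  -215.3   35. ]
blade [ 660.5 -267.2   23.7]
[0.0005 0.0005]
0.02 [ 661.3 -268.9   20. ]
0.0285 [ 659.9 -266.1   28.5]
0.035 [ 658.9 -263.8   35. ]
blade [ 585.7 -231.7   29.2]
[0.0009 0.0009]
0.02 [ 586.6 -235.4   20. ]
0.0285 [ 585.9 -232.8   28.5]
0.035 [ 585.4 -230.8   35. ]
blade [ 593.8 -280.2   27. ]
[0.0005 0.0005]
0.02 [ 594.3 -282.2   20. ]
0.0285 [ 593.5 -279.2   28.5]
0.035 [ 593.  -276.9   35. ]
```

Run:
```python
from h import *
from scipy.spatial.transform import Rotation as Ro
s=manip.sense();M=Ro.from_quat(s['tool_rot']).as_matrix();print(M.round(3));print('t',s['t'],s['force'],s['tcp_pos'])
z=M[:,2];a=np.degrees(np.arctan2(z[1],z[0]));print('jaw yaw',a,'need',100.8,'turn',np.radians(100.8-a),np.radians(100.8-a-180),np.radians(100.8-a+180))
```

```text
[[-0.001 -0.95   0.313]
 [-0.001  0.313  0.95 ]
 [-1.     0.    -0.002]]
t 0.15 [-0.70460734  0.47312208 -0.18469113] [0.19561458 0.59302319 0.23054867]
jaw yaw 71.7330888694345 need 100.8 turn 0.5073133026129554 -2.6342793509768376 3.6489059562027486
```

send_rows --steps '[[[0, 0.27, -0.33, 0, 0.25], [0, 0.27, -0.33, 0, 0.507], [0, 0.27, -0.33, 0, 0.507], [0, 0.27, -0.33, 0, 0.507], [0, 0.27, -0.33, 0, 0.507], [0, 0.27, -0.33, 0, 0.507], [0, 0.27, -0.33, 0, 0.507], [0, 0.328, -0.863, -0.06, 0.507]]]'

```text
t: 1.15
tcp_pos: [0.4762, 0.2003, 0.2248]
tool_rot: [0.546, -0.45, -0.544, -0.452]
force: [-0.3, -0.1, -1.1]
finger_gap: 1.004
```

send_rows --steps '[[[0, 0.058, -0.533, -0.06, 0], [0, 0.058, -0.533, -0.06, 0], [0, 0.058, -0.533, -0.06, 0], [0, 0.058, -0.533, -0.06, 0], [0, 0.058, -0.533, -0.06, 0], [0, 0.058, -0.533, -0.06, 0], [0, 0.058, -0.533, -0.06, 0], [0, 0.058, -0.533, -0.06, 0]]]'

```text
t: 2.15
tcp_pos: [0.5262, -0.2943, 0.1683]
tool_rot: [-0.545, 0.451, 0.545, 0.451]
force: [0.3, -0.1, 0.2]
finger_gap: 0.998
```

Run:
```python
from h import *
s,im=snap('wrist','w1');print(s['tcp_pos'],s['tool_rot'])
```

```text
[ 0.52615236 -0.29426125  0.16827853] [-0.54452434  0.45085216  0.5447948   0.45102572]
```

View pics/w1.png

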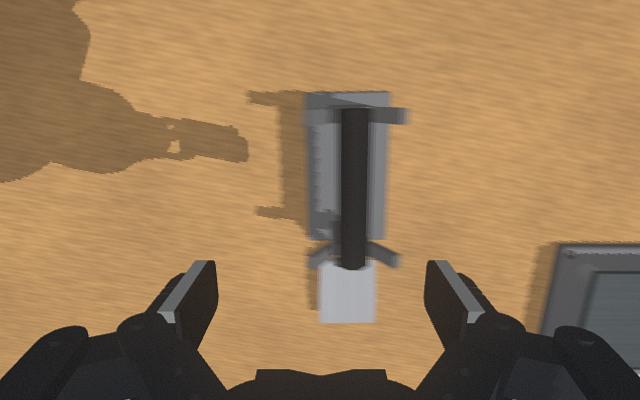

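```bash
cat >> h.py <<'E'
from scipy.spatial.transform import Rotation as Ro
def wT(s):
    M=np.eye(4);M[:3,:3]=Ro.from_quat(s['tool_rot']).as_matrix();M[:3,3]=s['tcp_pos'];return M@CP['wrist']['tool_from_camera']
E
python3 - <<'E'
from h import *
s=manip.sense();T=wT(s)
im=cv2.imread('pics/w1.png').astype(int)
for r in (130,160,190,220,250):
    row=im[r].sum(1);d=np.where(row[325:385]<150)[0]+325
    c=(d[0]+d[-1])/2;print(r,d[0],d[-1],atz('wrist',(c,r),.076,T).round(4))
print(atz('wrist',(353,268),.076,T),atz('wrist',(355,108),.087,T))
E
```

```text
130 342 367 [ 0.4748 -0.2921  0.076 ]
160 341 366 [ 0.4944 -0.2886  0.076 ]
190 341 365 [ 0.5149 -0.2846  0.076 ]
220 341 365 [ 0.5365 -0.28    0.076 ]
250 341 364 [ 0.5592 -0.2756  0.076 ]
[ 0.57339497 -0.27217985  0.076     ] [ 0.46078139 -0.29574842  0.087     ]
```

Run:
```python
from h import *
s,im=snap('wrist','w2');T=wT(s);print(s['t'],s['tcp_pos'])
im=im.astype(int)
for r in (130,160,190,220,250):
    row=im[r].sum(1);d=np.where(row[290:385]<150)[0]+290
    if len(d):
        c=(d[0]+d[-1])/2;print(r,d[0],d[-1],atz('wrist',(c,r),.076,T).round(4))
print(manip.sense()['tcp_pos'])
```

```text
2.2 [ 0.52782504 -0.30379343  0.16788295]
130 358 384 [ 0.4729 -0.2815  0.076 ]
160 358 384 [ 0.4923 -0.2771  0.076 ]
190 357 384 [ 0.5127 -0.2728  0.076 ]
220 357 383 [ 0.5342 -0.2682  0.076 ]
250 357 384 [ 0.5568 -0.2627  0.076 ]
[ 0.5271477  -0.29956069  0.16798933]
```

View pics/w2.png

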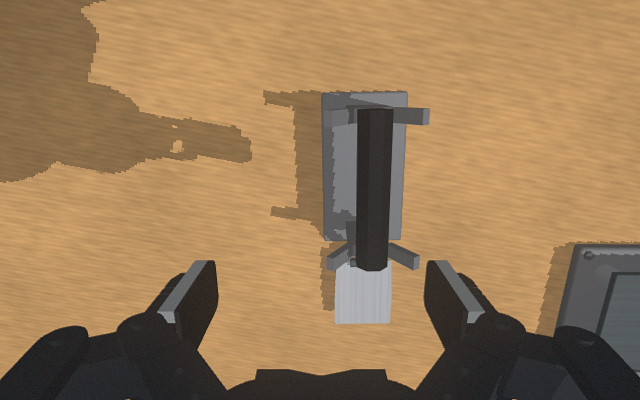

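send_rows --steps '[[[0, -0.002, 0.023, -0.03, 0.0], [0, -0.002, 0.023, -0.04, 0.0], [0, -0.002, 0.023, -0.05, 0.0], [0, -0.002, 0.023, -0.05, 0.0]]]'

```text
t: 2.75
tcp_pos: [0.5245, -0.2694, 0.1185]
tool_rot: [-0.545, 0.451, 0.545, 0.451]
force: [0.2, -0.2, 0.3]
finger_gap: 1.005
```

Run:
```python
from h import *
s,im=snap('wrist','w3');T=wT(s);print(s['t'],s['tcp_pos'],s['qd'].round(3))
M=Ro.from_quat(s['tool_rot']).as_matrix();print('jaw yaw',np.degrees(np.arctan2(M[1,2],M[0,2])))
im=im.astype(int)
for r in (60,90,120,160,190,220,250):
    row=im[r].sum(1);d=np.where(row[260:385]<150)[0]+260
    if len(d):
        c=(d[0]+d[-1])/2;print(r,d[0],d[-1],atz('wrist',(c,r),.076,T).round(4))
```

```text
2.75 [ 0.52451083 -0.26939545  0.11849652] [-0.002 -0.015 -0.013  0.001  0.006  0.002]
jaw yaw 100.80262297905354
120 299 341 [ 0.4653 -0.2812  0.076 ]
160 300 341 [ 0.4857 -0.277   0.076 ]
190 301 341 [ 0.5018 -0.2737  0.076 ]
220 302 341 [ 0.5189 -0.2702  0.076 ]
250 303 341 [ 0.5368 -0.2664  0.076 ]
```

View pics/w3.png

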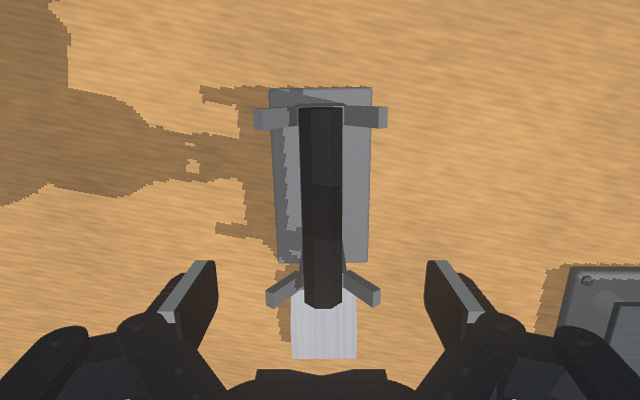

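send_rows --grip_force 60 --steps '[[[0, 0, -0.001, -0.03, 0.015], [0, 0, -0.001, -0.06, 0.015], [0, 0, -0.001, -0.06, 0.015], [0.5, 0, -0.001, -0.06, 0.015], [1, 0, -0.001, -0.06, 0.015], [1, 0, -0.001, -0.06, 0.015], [1, 0, -0.001, -0.06, 0.015], [1, 0, -0.001, -0.06, 0.015]]]'

```text
t: 3.8
tcp_pos: [0.5248, -0.2705, 0.0598]
tool_rot: [0.549, -0.447, -0.548, -0.447]
force: [-0.8, 1.0, 6.5]
finger_gap: 0.243
```

send_rows --steps '[[[1, 0, 0, 0.005, 0], [1, 0, 0, 0.02, 0], [1, 0, 0, 0.04, 0], [1, 0, 0, 0.06, 0], [1, 0, 0, 0.08, 0], [1, 0, 0, 0.08, 0], [1, 0, 0, 0.08, 0], [1, 0, 0, 0.08, 0]]]'

```text
t: 4.8
tcp_pos: [0.5237, -0.2698, 0.1378]
tool_rot: [-0.547, 0.447, 0.549, 0.447]
force: [-0.5, -0.1, -2.4]
finger_gap: 0.243
```

Run:
```python
from h import *
s,im=snap('wrist','w4');print(s)
s,im=snap('scene','s4')
c=cv2.resize(im[110:232,175:285,::-1],None,fx=5,fy=5,interpolation=cv2.INTER_CUBIC)[:600];cv2.imwrite('pics/s4c.png',c)
s,im=snap('top','t4')
c=cv2.resize(im[130:250,400:530,::-1],None,fx=5,fy=5,interpolation=cv2.INTER_CUBIC)[:600];cv2.imwrite('pics/t4c.png',c)
```

```text
{'t': 4.8, 'q': array([-6.65231260e-01,  6.00595996e-01,  1.60766505e+00, -2.80043968e-05,
        9.35455053e-01, -2.43920543e+00]), 'qd': array([ 0.00041461,  0.00347334, -0.00190769,  0.00065185, -0.00057431,
       -0.00367317]), 'tau': array([ 1.36438507e-02, -4.48698449e+01, -1.43870160e+01,  2.65738845e-02,
       -2.53851735e-02,  4.02864976e-05]), 'tcp_pos': array([ 0.52368528, -0.26976838,  0.1377843 ]), 'tool_rot': array([-0.54738221,  0.4467321 ,  0.54888316,  0.44668828]), 'force': array([-0.53236871, -0.14130672, -2.36387636]), 'ft_torque': array([-0.00264888,  0.0807664 ,  0.00171828]), 'finger_gap': 0.2426176546597017}
```

View pics/w4.png

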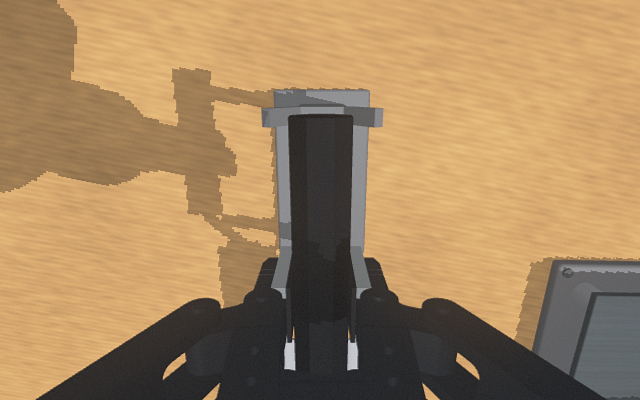

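View pics/s4c.png

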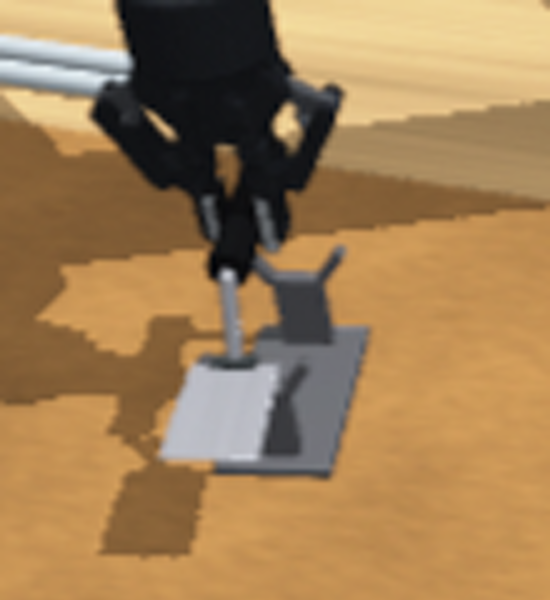

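View pics/t4c.png

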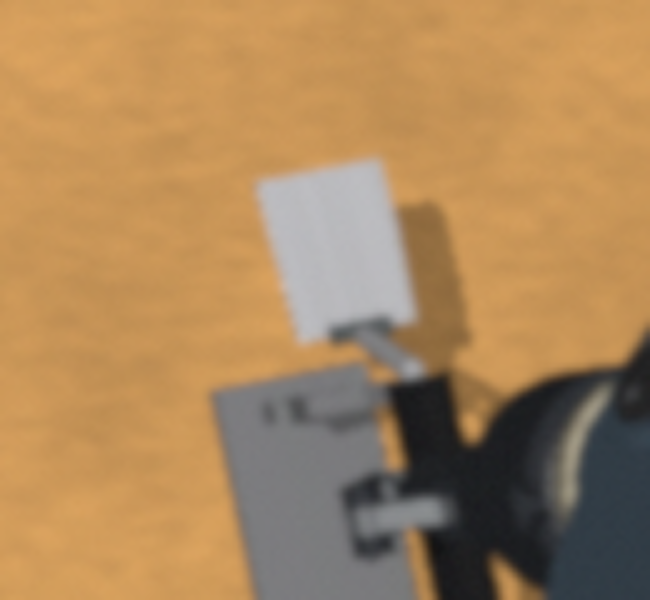

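Run:
```python
from h import *
R=lambda u,v:(400+u/5-.4,130+v/5-.4)
S=lambda u,v:(175+u/5-.4,110+v/5-.4)
P=[]
for a,b in [((258,183),(262,458)),((380,158),(162,457)),((300,342),(278,365)),((415,320),(195,362))]:
    X,r=tri([ray('top',R(*a)),ray('scene',S(*b))]);P.append(X);print((X*1000).round(1),np.round(r,4))
P=np.array(P);f=P[:2].mean(0);b=P[2:].mean(0);d=f-b;print(np.linalg.norm(d),'yaw',np.degrees(np.arctan2(d[1],d[0])),'pitch',np.degrees(np.arcsin(d[2]/np.linalg.norm(d))))
print('centre',P.mean(0)*1000)
s=manip.sense();M=Ro.from_quat(s['tool_rot']).as_matrix();print(np.degrees(np.arctan2(M[1,2],M[0,2])),s['tcp_pos'])
```

```text
[ 648.8 -215.6  103.5] [0.0018 0.0018]
[ 659.9 -266.4  102.9] [0.0011 0.0011]
[ 584.3 -231.9  108.6] [0.0001 0.0001]
[ 593.4 -277.3  109.4] [0.0007 0.0007]
0.06713755593832409 yaw 11.79174723911798 pitch -4.906065166221858
centre [ 621.62560285 -247.79296971  106.08928827]
101.63988797620846 [ 0.52396422 -0.26997069  0.13798346]
```

send_rows --steps '[[[1, 0, 0.03, 0.02, 0], [1, -0.01, 0.08, 0.02, -0.01], [1, -0.02, 0.13, 0.02, -0.02], [1, -0.0328, 0.18, 0.02, -0.032], [1, -0.0328, 0.22, 0.02, -0.032], [1, -0.0328, 0.244, 0.0, -0.032], [1, -0.0328, 0.244, -0.025, -0.032], [1, -0.0328, 0.244, -0.025, -0.032]]]'

```text
t: 5.95
tcp_pos: [0.4902, -0.0255, 0.1123]
tool_rot: [-0.54, 0.456, 0.543, 0.455]
force: [-1.1, 0.2, -2.7]
finger_gap: 0.247
```

Run:
```python
from h import *
s,im=snap('top','t5');print(s['tcp_pos'],s['force'],s['ft_torque'])
c=cv2.resize(im[115:245,235:385,::-1],None,fx=5,fy=5,interpolation=cv2.INTER_CUBIC)[:600];cv2.imwrite('pics/t5c.png',c)
s,im=snap('scene','s5');print(s['tcp_pos'],s['force'],s['ft_torque'])
c=cv2.resize(im[170:280,280:400,::-1],None,fx=6,fy=6,interpolation=cv2.INTER_CUBIC)[:600];cv2.imwrite('pics/s5c.png',c)
```

```text
[ 0.49018998 -0.02550031  0.1123404 ] [-1.1141562   0.16565877 -2.66271137] [0.00175946 0.02327117 0.06054881]
[ 0.49114139 -0.02607314  0.11327251] [ 0.65120091  0.3587407  -2.34175641] [ 0.0154236   0.06914619 -0.00881673]
```

View pics/t5c.png

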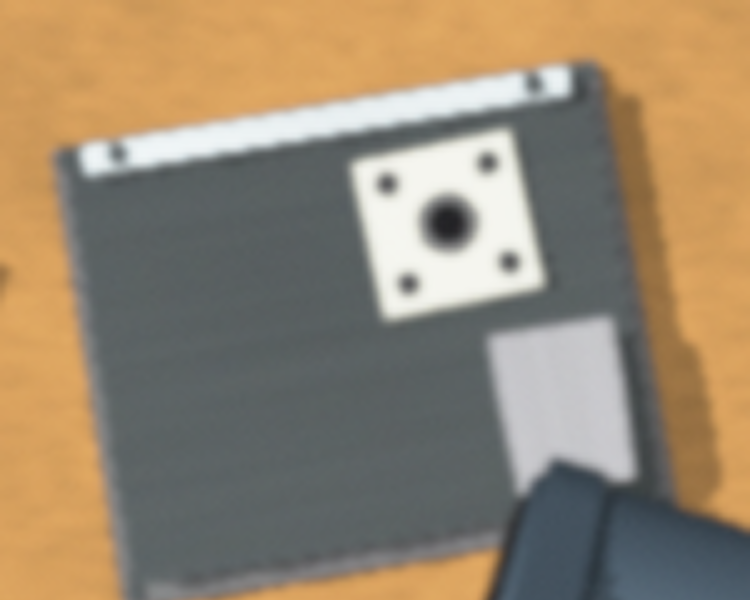

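View pics/s5c.png

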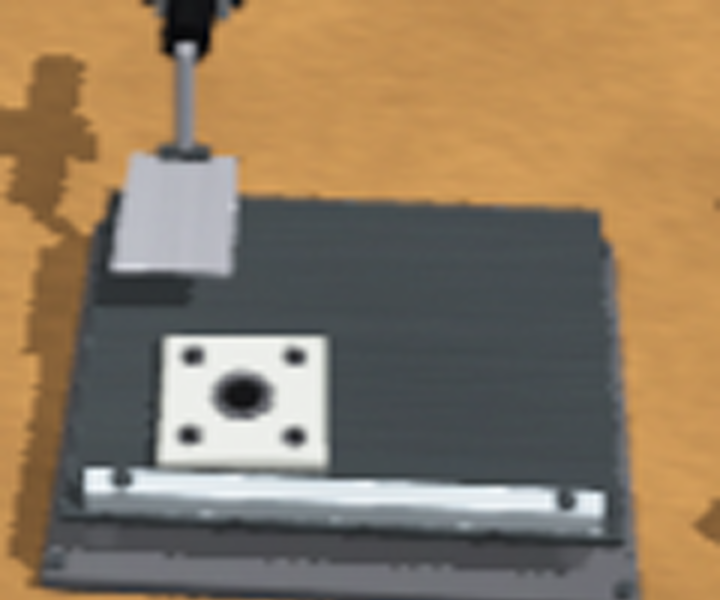

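```bash
cat >> h.py <<'E'
bo=np.array([.6236,.0771]);ya=np.radians(9.94);bx=np.array([np.cos(ya),np.sin(ya)]);by=np.array([-np.sin(ya),np.cos(ya)])
def tobed(X): X=np.asarray(X);r=X[...,:2]-bo;return np.stack([r@bx,r@by],-1)
E
python3 - <<'E'
from h import *
B=lambda u,v:(235+u/5-.4,115+v/5-.4)
S=lambda u,v:(280+u/6-.42,170+v/6-.42)
for a,b in [((487,337),(232,275)),((612,317),(110,272))]:
    X,r=tri([ray('top',B(*a)),ray('scene',S(*b))]);print((X*1000).round(1),np.round(r,4),tobed(X)*1000)
    X=atz('top',B(*a),.079);print(X*1000,tobed(X)*1000)
s=manip.sense();print(s['tcp_pos'],s['force'],tobed(s['tcp_pos']))
E
```

```text
[617.4  23.8  76.4] [0.0002 0.0002] [-15.28192755 -51.45687662]
[617.15155274  23.69202578  79.        ] [-15.57076329 -51.49315986]
[626.7 -28.7  74.7] [0.0001 0.0001] [ -15.20215934 -104.69913903]
[626.12557861 -28.21399104  79.        ] [ -15.69129625 -104.16908601]
[ 0.49184069 -0.02647878  0.11389864] [ 0.53944504 -0.22827199 -1.40804828] [-0.14766092 -0.07928009]
```

send_rows --steps '[[[1, 0, 0, -0.01, 0], [1, 0, 0, -0.018, 0], [1, 0, 0, -0.022, 0], [1, 0, 0, -0.022, 0], [1, 0, 0, -0.022, 0]]]'

```text
t: 6.68
tcp_pos: [0.4917, -0.0263, 0.0918]
tool_rot: [0.541, -0.455, -0.541, -0.455]
force: [-0.2, -0.4, -0.9]
finger_gap: 0.246
```

```bash
cat > f.py <<'E'
from h import *
F=[];Z=[];Q=[]
for i in range(4):
    s=manip.sense();F.append(s['force']);Z.append(s['tcp_pos']);Q.append(s['ft_torque']);
    if i<3: manip.snapshot('top')
print(s['t'],'F',np.mean(F,0).round(2),np.std(F,0).round(2),'tcp',(np.mean(Z,0)*1000).round(2),np.std(Z,0).round(4)[2],'M',np.mean(Q,0).round(3))
E
python3 f.py
```

```text
6.825 F [-0.09  0.06 -2.02] [0.27 0.29 0.67] tcp [491.69 -26.29  91.92] 0.0001 M [-0.035  0.04   0.023]
```

send_rows --steps '[[[1, 0, 0, -0.001, 0], [1, 0, 0, -0.002, 0], [1, 0, 0, -0.002, 0]]]'

```text
t: 7.2
tcp_pos: [0.4914, -0.0262, 0.0897]
tool_rot: [-0.541, 0.455, 0.541, 0.455]
force: [0.4, 0.0, -2.7]
finger_gap: 0.245
```

```bash
python3 f.py
```

```text
7.35 F [ 0.27 -0.16 -1.86] [0.34 0.31 1.02] tcp [491.48 -26.21  89.7 ] 0.0 M [0.01  0.044 0.01 ]
```

send_rows --steps '[[[1, 0, 0, -0.001, 0], [1, 0, 0, -0.001, 0]]]'

```text
t: 7.6
tcp_pos: [0.4915, -0.0262, 0.0887]
tool_rot: [-0.541, 0.455, 0.541, 0.455]
force: [0.3, -0.8, -2.4]
finger_gap: 0.243
```

```bash
python3 f.py
```

```text
7.75 F [ 0.29 -0.27 -2.57] [0.58 0.62 0.28] tcp [491.5  -26.23  88.71] 0.0 M [-0.012  0.03   0.017]
```

send_rows --steps '[[[1, 0, 0, -0.0007, 0], [1, 0, 0, -0.0007, 0]]]'

```text
t: 8.0
tcp_pos: [0.4915, -0.0262, 0.088]
tool_rot: [-0.541, 0.455, 0.541, 0.455]
force: [-0.3, 0.5, -1.4]
finger_gap: 0.241
```

```bash
python3 f.py
```

```text
8.15 F [-0.11  0.26 -1.56] [0.38 0.23 0.19] tcp [491.5  -26.22  88.02] 0.0 M [-0.021  0.045 -0.024]
```

send_rows --steps '[[[1, 0, 0, -0.0007, 0], [1, 0, 0, -0.0007, 0]]]'

```text
t: 8.4
tcp_pos: [0.4915, -0.0262, 0.0873]
tool_rot: [-0.541, 0.455, 0.541, 0.455]
force: [-0.2, 0.1, -2.2]
finger_gap: 0.244
```

```bash
python3 f.py
```

```text
8.55 F [ 0.    0.01 -2.05] [0.35 0.34 0.12] tcp [491.51 -26.23  87.32] 0.0 M [-0.02   0.055 -0.022]
```

send_rows --steps '[[[1, 0, 0, -0.0007, 0], [1, 0, 0, -0.0007, 0]]]'

```text
t: 8.8
tcp_pos: [0.4915, -0.0262, 0.0866]
tool_rot: [-0.541, 0.455, 0.541, 0.455]
force: [-0.5, 0.2, -1.0]
finger_gap: 0.245
```

```bash
python3 f.py
```

```text
8.95 F [-0.31 -0.02 -1.47] [0.57 0.48 0.61] tcp [491.5  -26.22  86.62] 0.0 M [-0.007  0.03   0.006]
```

send_rows --steps '[[[1, 0, 0, -0.0005, 0], [1, 0, 0, -0.0005, 0]]]'

```text
t: 9.2
tcp_pos: [0.4915, -0.0262, 0.0861]
tool_rot: [-0.541, 0.455, 0.541, 0.455]
force: [-0.7, -0.4, -1.8]
finger_gap: 0.241
```

```bash
python3 f.py
```

```text
9.35 F [-0.15 -0.42 -1.55] [0.42 0.18 0.16] tcp [491.51 -26.22  86.13] 0.0 M [0.007 0.042 0.023]
```

send_rows --steps '[[[1, 0, 0, -0.0005, 0], [1, 0, 0, -0.0005, 0]]]'

```text
t: 9.6
tcp_pos: [0.4915, -0.0262, 0.0857]
tool_rot: [0.541, -0.455, -0.541, -0.455]
force: [-0.7, -0.1, -1.3]
finger_gap: 0.242
```

```bash
python3 f.py
```

```text
9.75 F [-0.51  0.12 -1.29] [0.26 0.2  0.28] tcp [491.55 -26.23  85.65] 0.0 M [-0.001  0.05   0.001]
```

send_rows --steps '[[[1, 0, 0, -0.0005, 0], [1, 0, 0, -0.0005, 0]]]'

```text
t: 10.0
tcp_pos: [0.4915, -0.0262, 0.0852]
tool_rot: [0.541, -0.455, -0.541, -0.455]
force: [-0.6, -0.2, -1.0]
finger_gap: 0.243
```

```bash
python3 f.py
```

```text
10.15 F [-0.4  -0.1  -1.47] [0.36 0.29 0.36] tcp [491.52 -26.24  85.18] 0.0 M [-0.003  0.02  -0.008]
```

send_rows --steps '[[[1, 0, 0, -0.0005, 0], [1, 0, 0, -0.0005, 0]]]'

```text
t: 10.4
tcp_pos: [0.4915, -0.0262, 0.0847]
tool_rot: [-0.541, 0.455, 0.541, 0.455]
force: [-0.8, -0.2, -1.1]
finger_gap: 0.238
```

```bash
python3 f.py
```

```text
10.55 F [-1.09 -0.04 -1.24] [0.22 0.6  0.36] tcp [491.51 -26.22  84.67] 0.0 M [0.004 0.01  0.016]
```

Run:
```python
from h import *
s,im=snap('scene','s6')
c=cv2.resize(im[170:270,280:400,::-1],None,fx=6,fy=6,interpolation=cv2.INTER_CUBIC)[:600];cv2.imwrite('pics/s6c.png',c)
```

```text
(no output)
```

View pics/s6c.png

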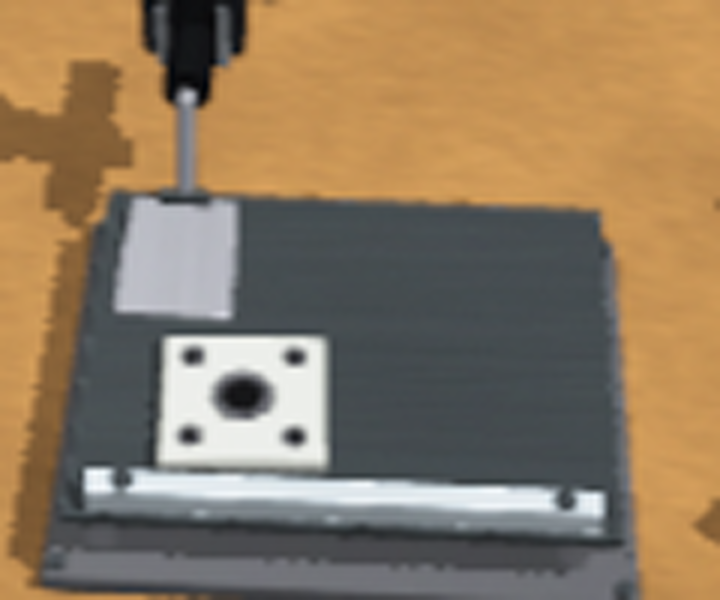

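send_rows --steps '[[[1, 0.0039, 0.0007, 0.0004, 0], [1, 0.0079, 0.0014, 0.0004, 0], [1, 0.0118, 0.0021, 0.0004, 0], [1, 0.0143, 0.0025, 0.0004, 0], [1, 0.0167, 0.0029, 0.0004, 0], [1, 0.0192, 0.0034, 0.0004, 0], [1, 0.0217, 0.0038, 0.0004, 0]]]'

```text
t: 11.48
tcp_pos: [0.5132, -0.0224, 0.085]
tool_rot: [-0.541, 0.455, 0.541, 0.455]
force: [-1.7, 0.1, -0.5]
finger_gap: 0.245
```

```bash
cat > v.py <<'E'
import sys
from h import *
n=sys.argv[1]
s,im=snap('top','t'+n);print(s['t'],s['tcp_pos'],s['force'].round(2),s['ft_torque'].round(3),'tcp bed',tobed(s['tcp_pos'])*1000)
a=cv2.resize(im[115:245,235:385,::-1],None,fx=4,fy=4,interpolation=cv2.INTER_CUBIC)[:600,:400+100]
s,im=snap('scene','s'+n);print(s['force'].round(2),s['ft_torque'].round(3))
c=cv2.resize(im[170:275,285:365,::-1],None,fx=5,fy=5,interpolation=cv2.INTER_CUBIC)[:520]
h=max(a.shape[0],c.shape[0]);a=cv2.copyMakeBorder(a,0,h-a.shape[0],0,0,0);c=cv2.copyMakeBorder(c,0,h-c.shape[0],0,0,0)
o=np.hstack([a[:,200:],c]);cv2.imwrite('pics/v'+n+'.png',o);print(o.shape)
E
python3 v.py 7
```

```text
11.475 [ 0.51315136 -0.02237575  0.08503493] [-1.67  0.06 -0.48] [-0.012  0.08  -0.016] tcp bed [-125.96188737  -78.91723632]
[-0.4  -0.48 -1.19] [ 0.044 -0.031 -0.004]
(520, 700, 3)
```

View pics/v7.png

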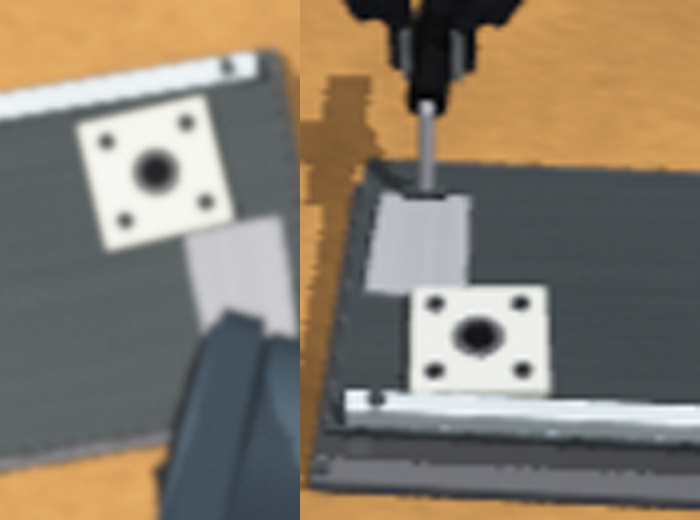

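send_rows --steps '[[[1, 0.002, 0.0003, 0, 0], [1, 0.004, 0.0007, 0, 0], [1, 0.006, 0.001, 0, 0], [1, 0.008, 0.0014, 0, 0], [1, 0.01, 0.0017, 0, 0], [1, 0.012, 0.0021, 0, 0], [1, 0.012, 0.0021, 0, 0]]]'

```text
t: 12.45
tcp_pos: [0.5257, -0.0203, 0.0851]
tool_rot: [0.541, -0.455, -0.541, -0.456]
force: [0.1, -0.5, -1.7]
finger_gap: 0.244
```

```bash
python3 v.py 8
```

```text
12.45 [ 0.52574744 -0.02031787  0.08505993] [ 0.09 -0.48 -1.66] [ 0.054 -0.042  0.016] tcp bed [-113.19965597  -79.06453894]
[ 0.08  0.23 -0.64] [ 0.048 -0.06   0.002]
(520, 700, 3)
```

View pics/v8.png

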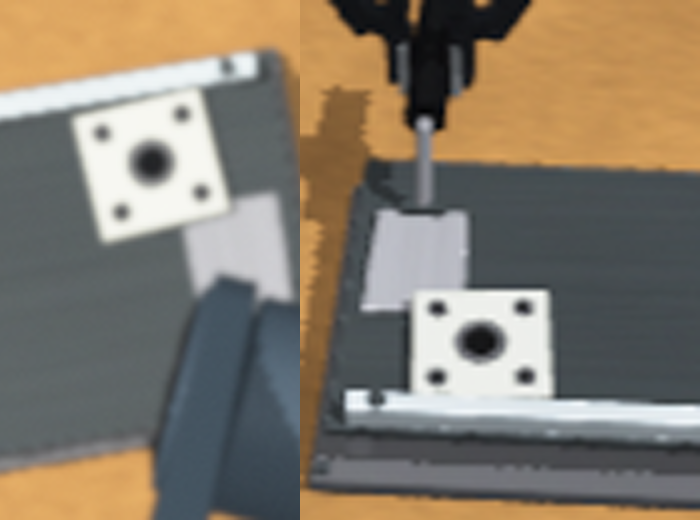

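send_rows --steps '[[[1, 0.0025, 0.0004, 0, 0], [1, 0.005, 0.0009, 0, 0], [1, 0.0075, 0.0013, 0, 0], [1, 0.01, 0.0017, 0, 0], [1, 0.0125, 0.0022, 0, 0], [1, 0.015, 0.0026, 0, 0], [1, 0.0175, 0.003, 0, 0], [1, 0.0175, 0.003, 0, 0]]]'

```text
t: 13.55
tcp_pos: [0.5433, -0.0173, 0.0851]
tool_rot: [0.541, -0.455, -0.541, -0.456]
force: [0.8, -0.7, -1.8]
finger_gap: 0.244
```

```bash
python3 v.py 9
```

```text
13.55 [ 0.54329289 -0.01732917  0.08507372] [ 0.79 -0.68 -1.77] [ 0.033 -0.08   0.051] tcp bed [-95.40168943 -79.14934555]
[ 0.96 -0.46 -1.66] [ 0.005 -0.096  0.06 ]
(520, 700, 3)
```

View pics/v9.png

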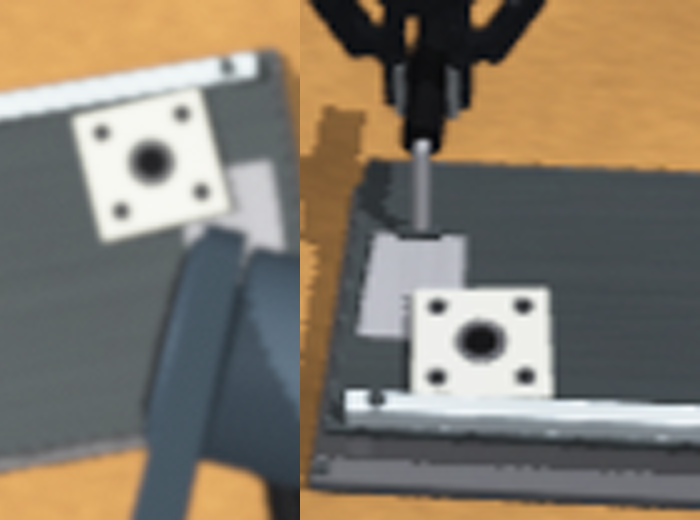

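send_rows --steps '[[[1, 0.0025, 0.0004, 0, 0], [1, 0.005, 0.0009, 0, 0], [1, 0.0075, 0.0013, 0, 0], [1, 0.01, 0.0017, 0, 0], [1, 0.0125, 0.0022, 0, 0], [1, 0.015, 0.0026, 0, 0], [1, 0.0175, 0.003, 0, 0], [1, 0.02, 0.0035, 0, 0]]]'

```text
t: 14.65
tcp_pos: [0.5629, -0.0138, 0.085]
tool_rot: [-0.541, 0.455, 0.541, 0.455]
force: [-0.8, 0.2, -0.7]
finger_gap: 0.241
```

send_rows --steps '[[[1, 0.0025, 0.0004, 0, 0], [1, 0.005, 0.0009, 0, 0], [1, 0.0075, 0.0013, 0, 0], [1, 0.0095, 0.0017, 0, 0], [1, 0.0115, 0.002, 0, 0], [1, 0.0115, 0.002, 0, 0]]]'

```text
t: 15.4
tcp_pos: [0.5746, -0.0118, 0.085]
tool_rot: [0.541, -0.455, -0.541, -0.456]
force: [-0.5, 1.0, -1.3]
finger_gap: 0.241
```

```bash
python3 v.py 10
```

```text
15.4 [ 0.57457036 -0.0117825   0.08504781] [-0.49  0.96 -1.29] [ 0.038 -0.001  0.087] tcp bed [-63.63626933 -79.08495582]
[-0.45  0.89 -0.7 ] [0.055 0.041 0.011]
(520, 700, 3)
```

View pics/v10.png

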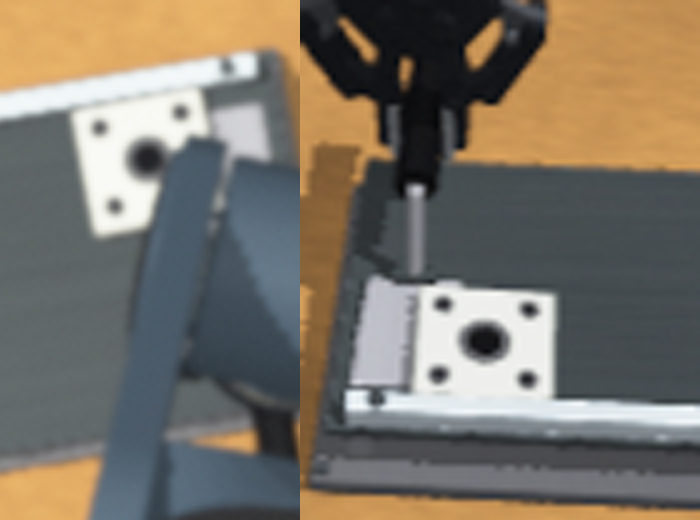

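Run:
```python
from h import *
S=lambda u,v:(285+(u-300)/5-.4,170+v/5-.4)
Tt=lambda u,v:(235+(u+200)/4-.4,115+v/4-.4)
for p in [(555,292),(552,393)]: print('s',tobed(atz('scene',S(*p),.057))*1000)
for p in [(70,113),(97,238)]: print('t',tobed(atz('top',Tt(*p),.057))*1000)
for p in [(415,290),(410,390)]: print('s-y',tobed(atz('scene',S(*p),.062))*1000)
for p in [(262,103)]: print('blade -y tip',tobed(atz('top',Tt(*p),.049))*1000)
```

```text
s [ 8.3475109  -4.53579329]
s [74.58570911 -3.30481718]
t [80.50553169 -3.08835204]
t [11.57354542 -6.59930548]
s-y [ 16.03772171 -76.69024968]
s-y [ 81.18696624 -73.00051595]
blade -y tip [  71.03749884 -106.4312744 ]
```

send_rows --steps '[[[1, 0, 0, 0.002, 0], [1, 0, 0, 0.004, 0], [1, -0.0001, 0.0007, 0.0085, 0], [1, -0.0003, 0.0015, 0.013, 0], [1, -0.0005, 0.0027, 0.017, 0], [1, -0.0007, 0.0039, 0.021, 0], [1, -0.0007, 0.0039, 0.021, 0]]]'

```text
t: 16.38
tcp_pos: [0.5737, -0.0079, 0.1065]
tool_rot: [0.541, -0.455, -0.541, -0.455]
force: [0.0, -1.1, -2.2]
finger_gap: 0.246
```

```bash
python3 v.py 11
```

```text
16.375 [ 0.57371683 -0.0078744   0.10650674] [ 0.03 -1.11 -2.18] [-0.04   0.118  0.002] tcp bed [-63.80238109 -75.08817786]
[ 0.13  0.23 -2.18] [0.011 0.094 0.021]
(520, 700, 3)
```

View pics/v11.png

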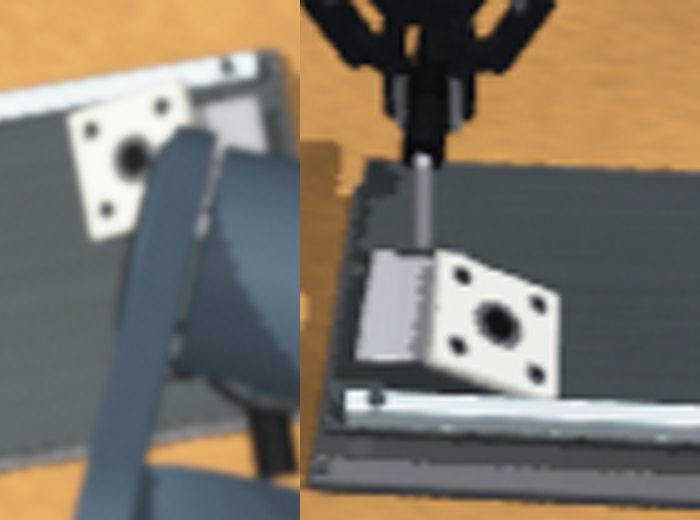

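send_rows --steps '[[[1, -0.0003, 0.002, 0.004, 0], [1, -0.0007, 0.0039, 0.008, 0], [1, -0.0012, 0.0066, 0.012, 0], [1, -0.0016, 0.0094, 0.0155, 0], [1, -0.0022, 0.0125, 0.019, 0], [1, -0.0028, 0.0158, 0.0225, 0], [1, -0.0028, 0.0158, 0.0225, 0]]]'

```text
t: 17.35
tcp_pos: [0.5708, 0.0081, 0.1289]
tool_rot: [0.541, -0.455, -0.541, -0.455]
force: [0.3, 0.2, -1.9]
finger_gap: 0.243
```

```bash
python3 v.py 12
```

```text
17.35 [0.57084179 0.00813844 0.12892192] [ 0.26  0.16 -1.92] [-0.012  0.008 -0.013] tcp bed [-63.87018699 -58.81943319]
[-0.21  0.17 -1.78] [-0.017 -0.032 -0.028]
(520, 700, 3)
```

View pics/v12.png

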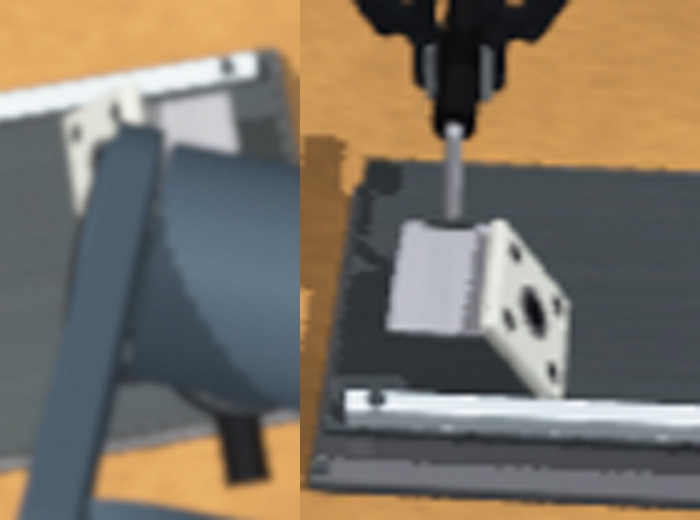

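send_rows --steps '[[[1, -0.0007, 0.0039, 0.003, 0], [1, -0.0014, 0.0079, 0.006, 0], [1, -0.0022, 0.0125, 0.008, 0], [1, -0.003, 0.0172, 0.0095, 0], [1, -0.0039, 0.0222, 0.01, 0], [1, -0.0047, 0.0271, 0.0105, 0], [1, -0.0047, 0.0271, 0.0105, 0]]]'

```text
t: 18.32
tcp_pos: [0.5659, 0.0354, 0.139]
tool_rot: [-0.541, 0.455, 0.541, 0.455]
force: [0.4, -0.7, -1.4]
finger_gap: 0.244
```

```bash
python3 v.py 13
```

```text
18.325 [0.56587117 0.0354374  0.13903365] [ 0.41 -0.68 -1.45] [-0.018  0.053  0.002] tcp bed [-64.05393458 -31.07224283]
[ 0.42  0.2  -0.94] [-0.002  0.027 -0.01 ]
(520, 700, 3)
```

View pics/v13.png

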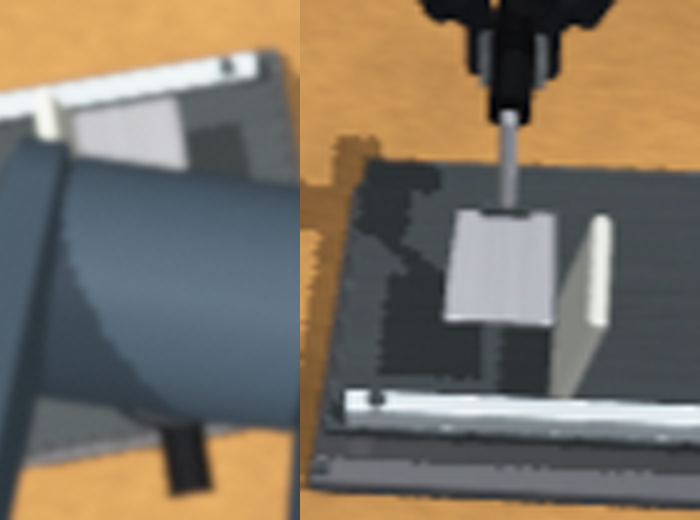

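send_rows --steps '[[[1, 0, 0, 0, 0], [1, 0, 0, 0, 0], [1, 0, 0, 0, 0]]]'

```text
t: 18.8
tcp_pos: [0.5661, 0.0348, 0.139]
tool_rot: [-0.541, 0.455, 0.541, 0.455]
force: [-1.2, 0.3, -1.5]
finger_gap: 0.246
```

```bash
python3 v.py 14
```

```text
18.8 [0.56605335 0.03484933 0.13901243] [-1.18  0.26 -1.48] [-0.04   0.045  0.042] tcp bed [-63.9759936  -31.68293382]
[-0.09 -0.94 -1.06] [0.016 0.054 0.007]
(520, 700, 3)
```

View pics/v14.png

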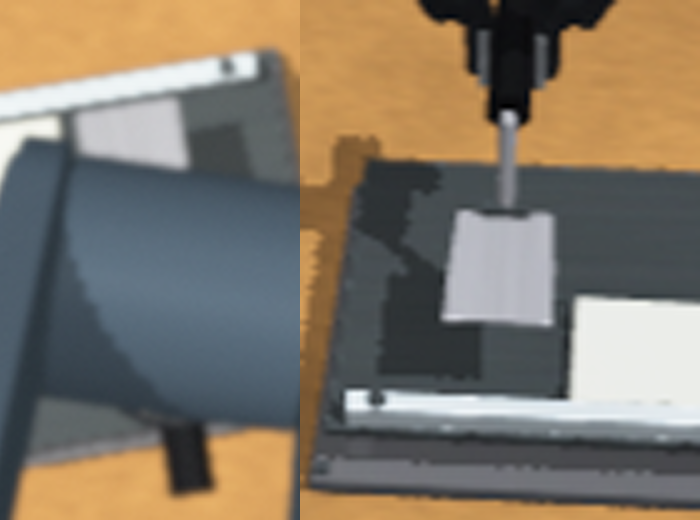

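send_rows --steps '[[[1, 0, -0.015, 0.02, 0], [1, -0.005, -0.05, 0.03, 0], [1, -0.012, -0.1, 0.03, 0.01], [1, -0.02, -0.15, 0.03, 0.02], [1, -0.03, -0.2, 0.03, 0.032], [1, -0.036, -0.25, 0.03, 0.032], [1, -0.04, -0.29, 0.03, 0.032], [1, -0.0418, -0.305, 0.03, 0.032]]]'

```text
t: 19.9
tcp_pos: [0.524, -0.2727, 0.1691]
tool_rot: [0.548, -0.448, -0.547, -0.447]
force: [0.1, 0.4, -1.1]
finger_gap: 0.242
```

send_rows --steps '[[[1, 0, 0, 0, 0], [1, 0, 0, -0.02, 0], [1, 0, 0, -0.03, 0], [1, 0, 0, -0.03, 0]]]'

```text
t: 20.4
tcp_pos: [0.5238, -0.2682, 0.1382]
tool_rot: [-0.547, 0.446, 0.549, 0.446]
force: [-0.3, 0.2, -0.7]
finger_gap: 0.245
```

Run:
```python
from h import *
s,im=snap('scene','s15');print(s['t'],s['tcp_pos'],s['force'])
M=Ro.from_quat(s['tool_rot']).as_matrix();print('jaw yaw',np.degrees(np.arctan2(M[1,2],M[0,2])))
c=cv2.resize(im[110:232,175:285,::-1],None,fx=4,fy=4,interpolation=cv2.INTER_CUBIC)
s,im2=snap('top','t15')
d=cv2.resize(im2[115:237,235:355,::-1],None,fx=3,fy=4,interpolation=cv2.INTER_CUBIC)
cv2.imwrite('pics/v15.png',np.hstack([c,d]))
```

```text
20.4 [ 0.52378969 -0.26823095  0.13820418] [-0.25371065  0.17893655 -0.71307061]
jaw yaw 101.73065062462908
```

View pics/v15.png

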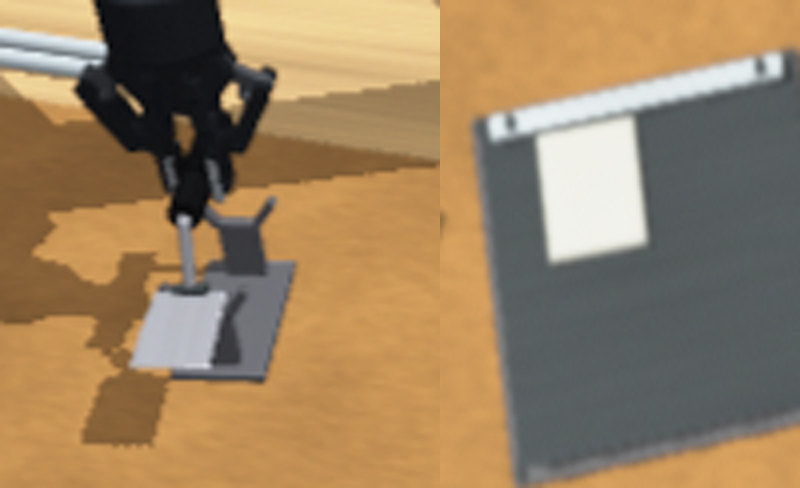

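send_rows --steps '[[[1, 0, -0.0007, -0.02, 0], [1, 0, -0.0007, -0.04, 0], [1, 0, -0.0007, -0.055, 0], [1, 0, -0.0007, -0.065, 0], [1, 0, -0.0007, -0.071, 0], [1, 0, -0.0007, -0.075, 0], [1, 0, -0.0007, -0.0765, 0], [1, 0, -0.0007, -0.0765, 0]]]'

```text
t: 21.5
tcp_pos: [0.5244, -0.2709, 0.0627]
tool_rot: [0.548, -0.447, -0.548, -0.447]
force: [-0.2, -0.2, -1.2]
finger_gap: 0.243
```

```bash
python3 f.py
python3 - <<'E'
from h import *
s,im=snap('scene','s16')
c=cv2.resize(im[130:232,175:285,::-1],None,fx=5,fy=5,interpolation=cv2.INTER_CUBIC);cv2.imwrite('pics/v16.png',c)
E
```

```text
21.65 F [ 0.16 -0.15 -1.69] [0.25 0.26 0.58] tcp [ 524.39 -270.87   62.82] 0.0 M [-0.01   0.022 -0.008]
```

View pics/v16.png

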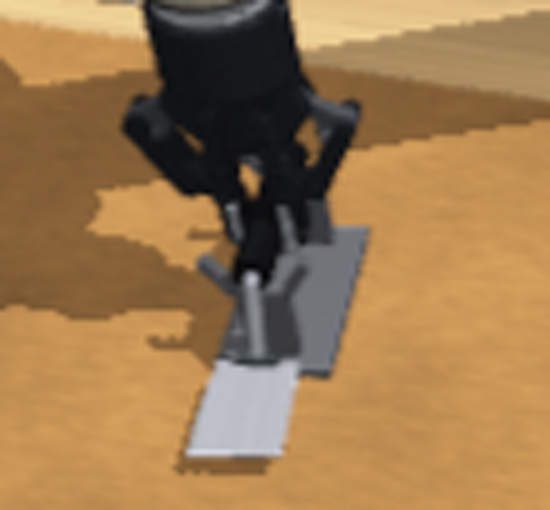

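send_rows --steps '[[[1, 0, 0.0003, -0.001, 0], [1, 0, 0.0003, -0.002, 0], [1, 0, 0.0003, -0.002, 0]]]'

```text
t: 22.08
tcp_pos: [0.5242, -0.2704, 0.0604]
tool_rot: [-0.548, 0.447, 0.548, 0.447]
force: [0.6, 0.7, -1.2]
finger_gap: 0.242
```

```bash
python3 f.py
```

```text
22.225 F [-0.02  0.31 -1.78] [0.44 0.62 0.69] tcp [ 524.19 -270.41   60.48] 0.0 M [-0.032  0.058 -0.001]
```

send_rows --steps '[[[1, 0, 0, -0.001, 0], [1, 0, 0, -0.001, 0]]]'

```text
t: 22.48
tcp_pos: [0.5243, -0.2705, 0.0598]
tool_rot: [0.548, -0.447, -0.548, -0.447]
force: [0.4, 0.6, 1.9]
finger_gap: 0.247
```

```bash
python3 f.py
```

```text
22.625 F [-0.27  0.51  1.6 ] [0.42 0.26 0.35] tcp [ 524.29 -270.52   59.85] 0.0 M [0.024 0.089 0.01 ]
```

send_rows --grip_force 20 --steps '[[[0.6, 0, 0, 0, 0], [0.4, 0, 0, 0, 0], [0.2, 0, 0, 0, 0], [0, 0, 0, 0, 0], [0, 0, 0, 0, 0], [0, 0, 0, 0.0, 0]]]'

```text
t: 23.38
tcp_pos: [0.5242, -0.2704, 0.0595]
tool_rot: [0.548, -0.447, -0.548, -0.447]
force: [-0.2, -0.2, 0.4]
finger_gap: 1.0
```

send_rows --steps '[[[0, 0, 0, 0.01, 0], [0, 0, 0, 0.03, 0], [0, 0, 0, 0.06, 0], [0, 0, 0, 0.1, 0], [0, 0, 0, 0.14, 0], [0, -0.05, 0, 0.16, 0], [0, -0.08, 0, 0.16, 0], [0, -0.08, 0, 0.16, 0]]]'

```text
t: 24.38
tcp_pos: [0.4425, -0.27, 0.2206]
tool_rot: [-0.548, 0.447, 0.548, 0.447]
force: [1.1, -0.0, 0.3]
finger_gap: 1.001
```

Run:
```python
from h import *
s,im=snap('scene','s17');print(s['t'],s['tcp_pos'],s['finger_gap'])
c=cv2.resize(im[140:280,195:405,::-1],None,fx=3.5,fy=3.5,interpolation=cv2.INTER_CUBIC);cv2.imwrite('pics/v17.png',c)
s,im=snap('top','t17')
c=cv2.resize(im[115:285,235:515,::-1],None,fx=2.8,fy=2.8,interpolation=cv2.INTER_CUBIC);cv2.imwrite('pics/v17t.png',c)
s,im=snap('wrist','w17')
```

```text
24.375 [ 0.44251936 -0.26995997  0.22057996] 1.0010348600473367
```

View pics/v17.png

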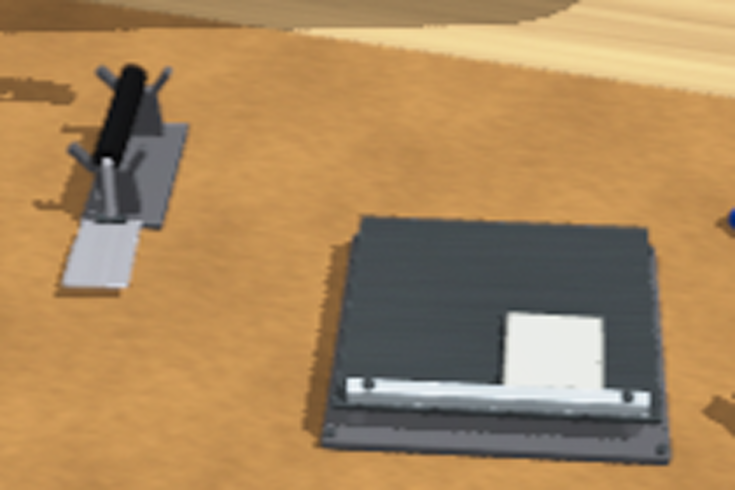

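View pics/v17t.png

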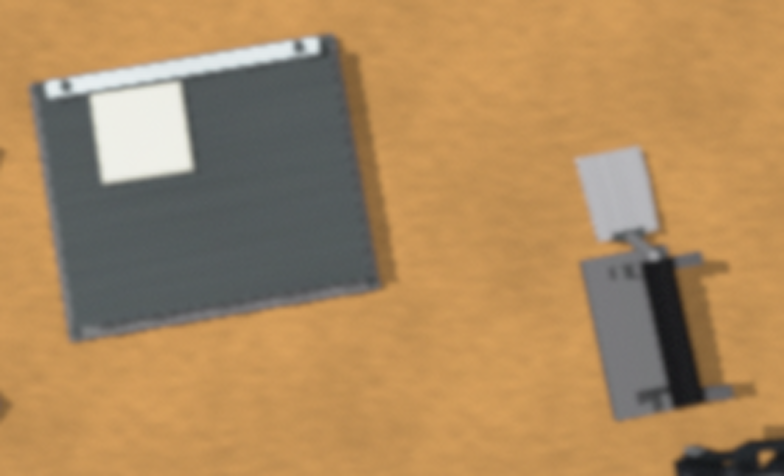

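View pics/w17.png

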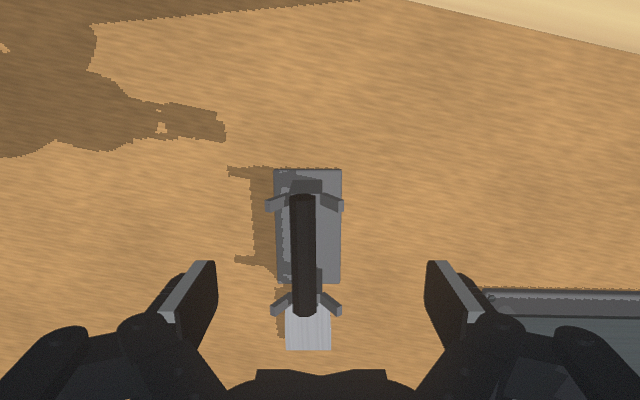

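Run:
```python
from h import *
B=lambda u,v:(235+u/2.8-.3,115+v/2.8-.3)
C=[atz('top',B(*p),.057) for p in [(90,97),(182,81),(194,170),(101,185)]]
print((tobed(C)*1000).round(1),(tobed(np.mean(C,0))*1000).round(1),[np.linalg.norm(C[i]-C[i-1]).round(4) for i in range(4)])
F=atz('top',B(657,262),.076);K=atz('top',B(687,405),.076);h=F-K;print((F+K)/2,np.degrees(np.arctan2(h[1],h[0])),manip.sense()['force'])
```

```text
[[78.7 73.5]
 [79.7  2.3]
 [10.5  4.1]
 [10.5 75.5]] [44.8 38.8] [np.float64(0.0682), np.float64(0.0713), np.float64(0.0692), np.float64(0.0715)]
[ 0.51324511 -0.27290289  0.076     ] 11.002717693643207 [-0.45978395  0.7319445  -0.64282944]
```

The plate lies flat with its plain face up, centred at bed (45, 39) mm. The spatula is in both notches at the pose it started from, and the gripper is clear. I'm handing the job in.

```bash
python3 -c "
from station import manip
print(manip.sign_off())"
```

```text
the job is handed in; nothing more can be done
None
```

The plate is turned over on the bed and the spatula is back in its rest. I handed the job in at about 24.5 s of the 70 s allowed; no verdict is reported.

- **What I did:** I felt for the bed with the blade, about 1 N by the wrist force. I slid the blade under the -y side of the plate until the plate met the stop bar. Then I raised the blade along an arc, tipping the plate over its +y edge. I set the spatula down in its notches and let go.
- **Last part of the turn:** Once past upright, the plate fell over by itself about its lower edge, without being lifted off the bed. It slid a few millimetres in +y as it landed.
- **Plate at the end:** The plain face is up and it lies flat just short of the bar, with its centre at bed x = 45, y = 39 mm. The measured sides of 68 to 71.5 mm fit a flat 70 mm tile.
- **Spatula at the end:** The handle lies in both notches, within about 1 mm of its starting place and 0.2° of its starting direction. The gripper is open, about 15 cm higher and 8 cm back.
- **Forces:** The bed contact and insertion readings stayed around 1 N, though that sensor's noise is about 0.5 N.
- **Not checked:** The contact forces named in the judging cannot be read, so I could not confirm them directly. I did not re-measure the bystanders, but the arm never went near them.

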